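Open the child-safe scissors box with its two-dial code

ROBOT

A 7-joint arm with a two-finger parallel gripper is mounted at the origin on a cart in front of the work surface, level with it; the furniture and walls round the work are solid. World frame = base frame: x ahead of the robot, y to its left, z up, the work surface at z = 0. Lengths are in m, angles in rad, forces in N, time in s.
With the tool pointing down it reaches from about 0.4 to 0.85 m from the base axis. Payload 10.4 kg.
Tool frame: the origin (TCP) lies between the finger pads; the fingertips stand 11 mm ahead of it and the grasp point (between the pads) lies 8 mm behind it (tip_reach is the distance from the TCP to the fingertips, in m); z points along the fingers, y is the line along which they close (so a half turn about z gives the same grasp; the last joint's range is limited). The gripper opens to 85 mm and grips with 20 to 120 N. Pads are 22 mm wide; open, the fingers measure 114 mm over their backs; the gripper's body (76 mm by 85 mm) begins 54 mm behind the grasp point. The pads swing forward as they close: fully open they stand 13 mm farther back than shut.
Start: joints at [-1.205, 0.332, -0.065, 1.46, 0.022, 1.35, -0.088], TCP at [0.237, 0.578, 0.242] pointing down, gripper open.
Joint ranges: [-2.6, 2.6], [-0.5, 2.12], [-1.47, 1.34], [0.16, 2.42], [-1.27, 4.41], [0.06, 2.06], [-2.6, 2.6]. Speed limits (rad/s): [2.22, 2.22, 2.79, 2.79, 3.14, 3.14, 3.14].

INTERFACE

Orientations are given as a unit quaternion [x, y, z, w].
In Python, from workcell import * gives the robot as it stands.
- The arm moves only by the shell command python3 -m inch 'ROWS' [OPENING] [FORCE]. ROWS is JSON, a list of rows, each an object with "slide": the shift along the world's x, y, z in m, a list of three; "yaw": the turn about the world's z in rad. A call has 1 to 20 rows; each row is the pose to reach, as a shift and turn from the pose commanded when the call began; what a row does not reach only later rows make up. A row lasts 1/12 s, in which the tool goes at most 41.7 mm and 7.16 degrees, less where a joint would pass 70% of its speed; a pose out of reach is approached as far as the arm can. A call with a gripper value outside its range is refused whole. OPENING is the closure in counts, from 0 (fully open) to 255 (shut), set as the call begins (- or left out, the last holds). The fingers move at their own pace and stop on an object; FORCE is the grip in N (left out, the last holds). Time passes only in rows, so rows that repeat a pose let the fingers close. It gives the time, the measured TCP pose, the force, the opening and the grip force at its end, in the units of the state.
- get_obs(): the state, without advancing time (a new reading comes with each control period).
- camera(name): name is "scene" or "top" or "wrist"; returns a dict with "frame" (400x640x3 uint8, red, green, blue), "fx", "fy", "cx", "cy" (pixels), "extrinsics" (4x4, takes a point from world to camera coordinates). Camera axes: x right, y down, z forward; pixel columns grow to the right and rows downward; lengths in m; the calibration is good to about 2 mm. A picture is of the moment at which its call begins. There is no depth.
- hand_in(): hands the job in; it is judged then, once.
The state is a dict: "clock": time; "joint_pos": joint angles; "joint_velocities": joint speeds; "tau": joint torques, N m; "position": TCP position; "ee_rot": TCP orientation; "ft_force": force on the tool from outside, world axes, zero at the start; "torque": the same for the moment, N m; "grip_width": opening from 0.0 (shut) to 1.0 (fully open); "grasp_force": force on a finger pad.
Only numpy, scipy, OpenCV 4.12 (cv2) and the standard library are available. Lean on these libraries where they do the work, as an engineer would, in place of code of your own. Each camera call takes 0.05 s, during which the arm holds its last target. There are 200 camera calls.

TASK

The kitchen scissors are locked away in the wooden child-safe box. Push the finger pegs round to set the left dial to 2 and the right dial to 4, then push the latch fully across to the right and push the lid back as far as it goes, so that the scissors can be taken out. Leave the mug, the timer and the tin beside the box where they stand.

Things in the scene. Friction and masses are not known exactly. Their poses are not given: they have to be found in the camera images.
- box: Light wooden box, 270 (its x) x 240 (y) x 70 mm high, fixed. Origin at the centre of its underside; x away from the robot, y left, z up. Front (x -135 to 30): solid lock housing, top at z 70, with two dials and the latch. Rear: compartment under the sliding lid. The latch moves only with both dials within about 9 degrees of their code; the lid only when the latch is more than 19 mm across.
- dial_left_axis (a point): Centre of the left dial's top face, at box (-70, 65, 80) mm: level disc, radius 42 mm, showing the number its peg stands at. Numbers are groups of 1 to 6 dots round it, clockwise: 1 at 112.5 degrees, 2 at 67.5, 3 at 22.5, 4 at -22.5, 5 at -67.5, 6 at -112.5, measured at the dial's centre from box x (away from the robot), positive towards box y (left).
- dial_right_axis (a point): Centre of the right dial's top face, at box (-70, -65, 80) mm; this dial, its peg and its numbers are like the left one's.
- dial_left_peg (a point): Centre of the top of the left dial's peg: an upright black cylinder 14 mm in diameter, 25 mm tall above the disc (top at z 105 mm, disc at z 80 mm), its axis 32 mm from the dial's axis.
- dial_right_peg (a point): Centre of the top of the right dial's peg, same sizes.
- dial_left (a joint): Left dial, rad: 0 with the peg at number 1, growing clockwise seen from above by 0.785 a number (2 is 0.785). Stops at -0.3 and 4.2. Moderate friction (about 2 N at the peg), no clicks: it stays where it is left.
- dial_right (a joint): Right dial, rad, counted in the same way (4 is 2.356).
- latch_top (a point): Centre of the top of the latch's black thumb tab, which stands 23 mm above the housing (top at z 93 mm) and measures 26 mm along box x and 10 mm along box y, with 22 x 18 mm steel foot. Locked it stands at box (5, 75) mm, unlocked at (5, 51) mm.
- latch (a joint): Latch travel, m: 0 locked, 0.024 fully across; it grows towards box -y (the robot's right). About 2 N of friction, damped, stays where it is left.
- lid_bar (a point): Centre of the top of the lid's raised push bar: 100 mm long along box y, 12 mm thick along box x, standing 26 mm above the lid (bar top at z 104 mm, lid top at z 78 mm). At box (56, 0) mm when closed.
- lid (a joint): Lid travel, m: 0 closed, 0.07 fully open; it grows along box x, away from the robot, overhanging the box's far end. About 2 N of friction, damped, stays where it is left.
- mug: Two-tone mug, 80 mm across and 94 mm high with a handle, standing loose to the right of the box. Origin at the centre of its underside.
- timer: Red and white kitchen timer, 71 mm across, 54 mm high, standing loose to the left of the box. Origin at the centre of its underside.
- tin: Low food tin, 75 mm across, 58 mm high, standing loose to the right of the box, beyond the mug. Origin at the centre of its underside.

How it is judged:
By the outcome, as a careful person would: the job done as asked, in the order asked, and still so for the second after the job is handed in, with the robot touching nothing.
It also fails if it takes over 72 s, if anything falls off the work surface, if the arm or the gripper's body presses on something with over 40 N, if the wrist force passes 120 N, or if a joint passes its speed limit or range.

## Working session

There is one attempt and no reset: what is moved stays moved. The work goes in short steps, Python scripts to look and compute and a shell command to move; the robot and the scene stay as the last step left them, time stands still between calls to the robot, and variables do not carry over. Pictures are saved under pics/ and viewed, at most 10 in all, crops included, and the job is handed in when it is done.

```bash
mkdir -p pics; ls
python3 - <<'E'
from workcell import *
import cv2, numpy as np
o=get_obs(); print({k:np.round(v,3).tolist() for k,v in o.items()})
for n in ("top","scene"):
    c=camera(n); cv2.imwrite(f"pics/{n}0.png",c["frame"][...,::-1]); print(n,c["fx"],c["cx"],c["cy"],np.round(c["extrinsics"],3).tolist())
E
```

```text
pics
{'clock': 0.0, 'joint_pos': [-1.205, 0.333, -0.065, 1.461, 0.022, 1.35, -0.088], 'joint_velocities': [-0.001, -0.001, -0.0, 0.001, -0.0, 0.001, 0.0], 'tau': [-0.001, -62.545, 0.048, -39.161, 0.016, 0.01, 0.0], 'position': [0.237, 0.578, 0.242], 'ee_rot': [0.193, 0.981, -0.001, -0.0], 'ft_force': [0.757, -0.288, 0.191], 'torque': [-0.009, 0.018, 0.006], 'grasp_force': 0.0, 'grip_width': 1.0}
top 436.2155025748708 319.6785128007723 201.99745559098622 [[-0.028, -0.999, -0.02, 0.058], [-0.989, 0.031, -0.145, 0.59], [0.145, 0.016, -0.989, 1.108], [0.0, 0.0, 0.0, 1.0]]
scene 434.614704524837 319.2610908343773 205.12414207302817 [[0.73, -0.683, -0.018, -0.441], [-0.443, -0.454, -0.773, 0.329], [0.52, 0.572, -0.634, 0.884], [0.0, 0.0, 0.0, 1.0]]
```

View pics/top0.png

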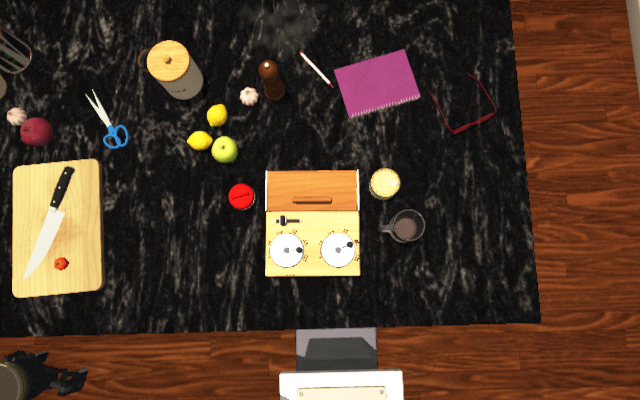

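View pics/scene0.png

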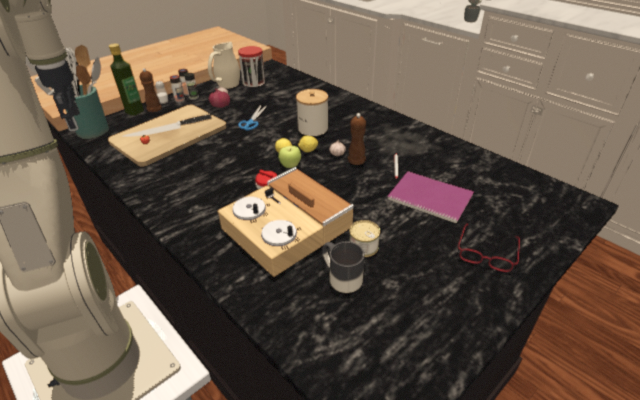

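The top view shows the box at about (265–360, 170–276). The dials are at about (287,250) and (338,250), the latch tab at (285,221) and the lid bar at (312,200). The timer is left of the box at (241,197), the mug at (405,227) and the tin at (385,184).

```bash
cat > h.py <<'E'
from workcell import *
import cv2, numpy as np
def ray(c,uv,z):
    E=c["extrinsics"]; R,t=E[:3,:3],E[:3,3]; o=-R.T@t
    d=R.T@np.array([(uv[0]-c["cx"])/c["fx"],(uv[1]-c["cy"])/c["fy"],1])
    return o+d*(z-o[2])/d[2]
def proj(c,p):
    q=c["extrinsics"][:3,:3]@p+c["extrinsics"][:3,3]
    return np.array([c["cx"]+c["fx"]*q[0]/q[2],c["cy"]+c["fy"]*q[1]/q[2]])
def blobs(m,amin):
    n,l,s,ce=cv2.connectedComponentsWithStats(m.astype(np.uint8)); 
    return [(ce[i],s[i],l==i) for i in range(1,n) if s[i][4]>amin]
E
python3 - <<'E'
from h import *
c=camera("top"); f=c["frame"].astype(int); 
w=(f.min(2)>190)&(f.max(2)-f.min(2)<40); w[:225]=0; w[285:]=0; w[:,:262]=0; w[:,365:]=0
D=[]
for ce,s,m in blobs(w,300):
    h=cv2.convexHull(np.argwhere(m)[:,::-1].astype(np.float32)); (e,ax,_)=cv2.fitEllipse(h); D.append(ray(c,e,.08)); print("dial",e,ax,D[-1])
D.sort(key=lambda p:-p[1]); d=D[0]-D[1]; yaw=np.arctan2(-d[0],d[1]); print("sep",np.linalg.norm(d),"yaw",np.degrees(yaw))
k=(f.max(2)<75); k[:205]=0;k[275:]=0;k[:,:268]=0;k[:,357:]=0
for ce,s,m in blobs(k,8): print("dark",ce,s,ray(c,ce,.1))
cv2.imwrite("pics/crop.png",cv2.resize(c["frame"][160:285,220:440,::-1],None,fx=3.6,fy=3.6,interpolation=cv2.INTER_CUBIC))
E
```

```text
dial (286.14654541015625, 249.77711486816406) (33.14387893676758, 33.64078140258789) [0.46733438 0.12751255 0.08      ]
dial (337.6372375488281, 249.4906768798828) (33.35941696166992, 33.723907470703125) [ 0.46430227 -0.00210524  0.08      ]
sep 0.12965324213092405 yaw -1.3400576257365289
dark [282.60606061 220.09090909] [281 216   4  10  33] [0.5405918  0.13319642 0.1       ]
dark [349.36842105 244.26315789] [347 242   5   5  19] [ 0.4755859  -0.03106801  0.1       ]
dark [299.07142857 249.85714286] [297 248   5   5  14] [0.46543595 0.09360314 0.1       ]
```

View pics/crop.png

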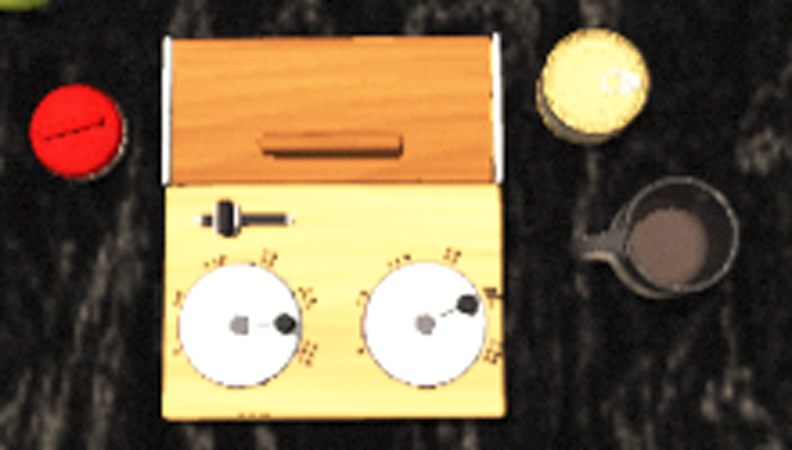

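The crop shows the left peg at about -90° (between 5 and 6), the right peg at about -65° (number 5), and the latch locked on the left. Both dials have to turn counterclockwise. I'll move above the left peg and look from close by.

```bash
python3 -m inch '[{"slide":[0.02,-0.03,0],"yaw":0.03},{"slide":[0.035,-0.065,0],"yaw":0.06},{"slide":[0.05,-0.10,0],"yaw":0.1},{"slide":[0.065,-0.135,0],"yaw":0.13},{"slide":[0.08,-0.17,0],"yaw":0.16},{"slide":[0.095,-0.205,0],"yaw":0.2},{"slide":[0.11,-0.24,0],"yaw":0.23},{"slide":[0.13,-0.275,0],"yaw":0.26},{"slide":[0.145,-0.31,0],"yaw":0.3},{"slide":[0.16,-0.345,0],"yaw":0.33},{"slide":[0.18,-0.38,0],"yaw":0.366},{"slide":[0.195,-0.415,0],"yaw":0.366},{"slide":[0.21,-0.445,0],"yaw":0.366},{"slide":[0.22,-0.47,0],"yaw":0.366},{"slide":[0.229,-0.484,0],"yaw":0.366},{"slide":[0.229,-0.484,0],"yaw":0.366},{"slide":[0.229,-0.484,0],"yaw":0.366},{"slide":[0.229,-0.484,0],"yaw":0.366}]' 120
python3 - <<'E'
from h import *
o=get_obs(); print(o["position"],o["ee_rot"])
c=camera("wrist"); cv2.imwrite("pics/w1.png",c["frame"][...,::-1])
np.set_printoptions(suppress=True,precision=3); print(c["extrinsics"],c["fx"])
for n,p in dict(dl=(.4673,.1275,.08),dr=(.4643,-.0021,.08),peg=(.4654,.0936,.105)).items(): print(n,proj(c,np.array(p)))
E
```

```text
clock: 1.65
position: [0.4655, 0.0953, 0.2421]
ee_rot: [0.011, 1.0, 0.0, -0.0]
ft_force: [-0.6, 0.9, 0.5]
grip_width: 0.532
grasp_force: 0.0
[0.46547064 0.09531439 0.2421346 ] [ 1.08870041e-02  9.99940693e-01  1.09408204e-04 -2.68583459e-04]
[[ 0.021  1.     0.    -0.106]
 [ 0.964 -0.021  0.267 -0.48 ]
 [ 0.266 -0.006 -0.964  0.255]
 [ 0.     0.     0.     1.   ]] 275.6073427732829
dl [351.292 186.305]
dr [232.699 186.113]
peg [320.085 190.9  ]
```

View pics/w1.png

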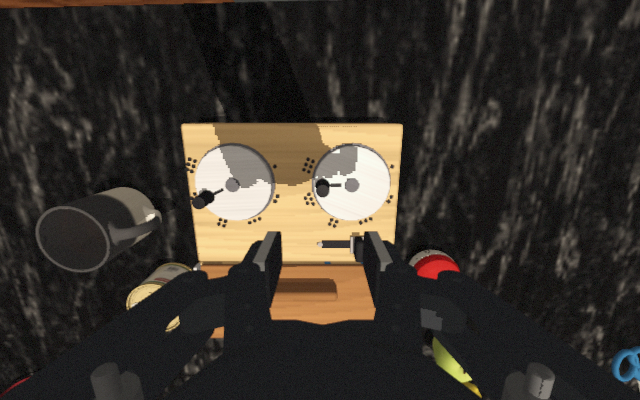

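The wrist view agrees with the projections to about 1–4 px: left dial (352,185), left peg (321,187), right dial (232,185), right peg (204,200). I'll descend and grip the left peg lightly.

```bash
python3 -m inch '[{"slide":[0.001,0.0015,-0.03]},{"slide":[0.001,0.0015,-0.06]},{"slide":[0.001,0.0015,-0.09]},{"slide":[0.001,0.0015,-0.115]},{"slide":[0.001,0.0015,-0.13]},{"slide":[0.001,0.0015,-0.14]},{"slide":[0.001,0.0015,-0.146]},{"slide":[0.001,0.0015,-0.146]},{"slide":[0.001,0.0015,-0.146]}]' && python3 -m inch '[{"slide":[0,0,0]},{"slide":[0,0,0]},{"slide":[0,0,0]},{"slide":[0,0,0]},{"slide":[0,0,0]},{"slide":[0,0,0]},{"slide":[0,0,0]},{"slide":[0,0,0]}]' 255 20
```

```text
invalid input
```

```bash
python3 -m inch '[{"slide":[0.001,0.0015,-0.03],"yaw":0},{"slide":[0.001,0.0015,-0.06],"yaw":0},{"slide":[0.001,0.0015,-0.09],"yaw":0},{"slide":[0.001,0.0015,-0.115],"yaw":0},{"slide":[0.001,0.0015,-0.13],"yaw":0},{"slide":[0.001,0.0015,-0.14],"yaw":0},{"slide":[0.001,0.0015,-0.146],"yaw":0},{"slide":[0.001,0.0015,-0.146],"yaw":0},{"slide":[0.001,0.0015,-0.146],"yaw":0}]' && python3 -m inch '[{"slide":[0,0,0],"yaw":0},{"slide":[0,0,0],"yaw":0},{"slide":[0,0,0],"yaw":0},{"slide":[0,0,0],"yaw":0},{"slide":[0,0,0],"yaw":0},{"slide":[0,0,0],"yaw":0},{"slide":[0,0,0],"yaw":0},{"slide":[0,0,0],"yaw":0}]' 255 20
```

```text
clock: 2.45
position: [0.4673, 0.0963, 0.097]
ee_rot: [0.011, 1.0, 0.0, 0.0]
ft_force: [-0.4, -0.6, 0.3]
grip_width: 0.524
grasp_force: 0.0
clock: 3.12
position: [0.4674, 0.0954, 0.0972]
ee_rot: [0.012, 1.0, 0.0, 0.001]
ft_force: [-1.1, -4.0, 6.3]
grip_width: 0.152
grasp_force: 20.7
```

Run:
```python
import numpy as np
C=np.array([.4673,.1275]);s=np.array([.467,.0955])
for a in list(range(-80,67,10))+[67.5]:
    t=np.radians(a-1.34); p=C+.032*np.array([np.cos(t),np.sin(t)])-s
    print(a,np.round(p,4))
```

```text
-80 [0.0051 0.0004]
-70 [0.0105 0.0017]
-60 [0.0156 0.0039]
-50 [0.0203 0.007 ]
-40 [0.0243 0.0109]
-30 [0.0276 0.0154]
-20 [0.0301 0.0204]
-10 [0.0317 0.0257]
0 [0.0323 0.0313]
10 [0.0319 0.0368]
20 [0.0306 0.0422]
30 [0.0284 0.0473]
40 [0.0253 0.052 ]
50 [0.0214 0.056 ]
60 [0.0169 0.0593]
67.5 [0.0132 0.0613]
```

```bash
python3 -m inch '[{"slide":[0.005,0.0005,0],"yaw":0},{"slide":[0.0105,0.0015,0],"yaw":0},{"slide":[0.0155,0.004,0],"yaw":0},{"slide":[0.0205,0.007,0],"yaw":0},{"slide":[0.0245,0.011,0],"yaw":0},{"slide":[0.0275,0.0155,0],"yaw":0},{"slide":[0.03,0.0205,0],"yaw":0},{"slide":[0.0315,0.0255,0],"yaw":0},{"slide":[0.0325,0.0315,0],"yaw":0},{"slide":[0.032,0.037,0],"yaw":0},{"slide":[0.0305,0.042,0],"yaw":0},{"slide":[0.0285,0.0475,0],"yaw":0},{"slide":[0.0255,0.052,0],"yaw":0},{"slide":[0.0215,0.056,0],"yaw":0},{"slide":[0.017,0.0595,0],"yaw":0},{"slide":[0.013,0.0615,0],"yaw":0},{"slide":[0.013,0.0615,0],"yaw":0},{"slide":[0.013,0.0615,0],"yaw":0},{"slide":[0.013,0.0615,0],"yaw":0}]'
python3 -m inch '[{"slide":[0,0,0],"yaw":0},{"slide":[0,0,0],"yaw":0},{"slide":[0,0,0],"yaw":0},{"slide":[0,0,0.03],"yaw":0},{"slide":[0,0,0.06],"yaw":0},{"slide":[0,-0.04,0.09],"yaw":0},{"slide":[0,-0.08,0.1],"yaw":0},{"slide":[0,-0.12,0.1],"yaw":0},{"slide":[-0.01,-0.16,0.1],"yaw":0},{"slide":[-0.01,-0.19,0.1],"yaw":0},{"slide":[-0.01,-0.19,0.1],"yaw":0},{"slide":[-0.01,-0.19,0.1],"yaw":0}]' 120
cat > look.py <<'E'
import sys
from h import *
c=camera("wrist"); f=c["frame"]; cv2.imwrite(sys.argv[1],f[...,::-1]); print(get_obs()["position"])
for n,p in dict(L=(.4673,.1275,.08),R=(.4643,-.0021,.08)).items(): print(n,proj(c,np.array(p)))
k=(f.max(2)<75); k=k.astype(np.uint8)
for ce,s,m in blobs(k,20):
    if s[4]<1500: 
        p=ray(c,ce,.0925); print("dark",ce.round(1),s[4],p.round(4),*[(np.round(np.degrees(np.arctan2(p[1]-y,p[0]-x))+1.34,1),round(float(np.hypot(p[0]-x,p[1]-y)),4)) for x,y in((.4673,.1275),(.4643,-.0021))])
E
python3 look.py pics/w2.png
```

```text
clock: 4.7
position: [0.4801, 0.1561, 0.0969]
ee_rot: [0.012, 1.0, -0.001, 0.0]
ft_force: [-2.2, -5.8, 7.3]
grip_width: 0.156
grasp_force: 21.1
clock: 5.7
position: [0.4698, -0.0343, 0.1966]
ee_rot: [0.013, 1.0, 0.0, 0.0]
ft_force: [1.2, 1.5, -0.2]
grip_width: 0.532
grasp_force: 0.0
[ 0.46995645 -0.03262028  0.19644607]
L [496.2210673  189.13171016]
R [356.29208519 189.57175419]
dark [316.  167.5] 80 [ 0.4406 -0.0384  0.0925] (np.float64(-97.8), 0.168) (np.float64(-121.7), 0.0433)
dark [355.7 185.9] 126 [ 0.4578 -0.0042  0.0925] (np.float64(-92.8), 0.132) (np.float64(-161.0), 0.0069)
dark [325.6 204.6] 309 [ 0.4743 -0.031   0.0925] (np.float64(-86.1), 0.1586) (np.float64(-69.6), 0.0306)
dark [496.2 261.6] 507 [0.535  0.1295 0.0925] (np.float64(3.0), 0.0678) (np.float64(63.1), 0.1494)
dark [464.5 255.5] 264 [0.5278 0.0987 0.0925] (np.float64(-24.1), 0.067) (np.float64(59.1), 0.1192)
```

View pics/w2.png

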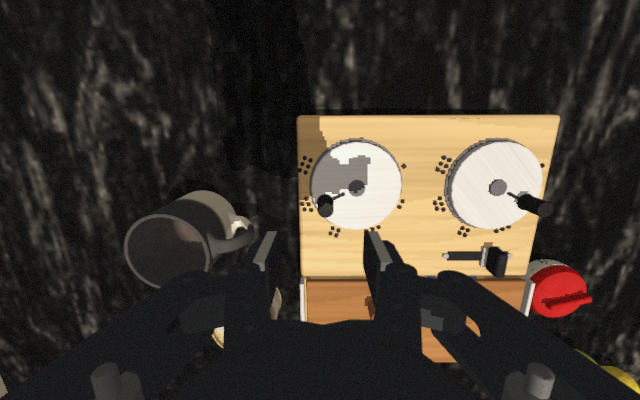

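The right peg is at (325,205), angle about -70°. The left peg is now at about (535,205), near number 2, and I'll measure it later. Next is the right peg.

```bash
python3 -m inch '[{"slide":[0.005,0.001,-0.03],"yaw":0},{"slide":[0.005,0.001,-0.06],"yaw":0},{"slide":[0.005,0.001,-0.085],"yaw":0},{"slide":[0.005,0.001,-0.1],"yaw":0},{"slide":[0.005,0.001,-0.1],"yaw":0},{"slide":[0.005,0.001,-0.1],"yaw":0}]' && python3 -m inch '[{"slide":[0,0,0],"yaw":0},{"slide":[0,0,0],"yaw":0},{"slide":[0,0,0],"yaw":0},{"slide":[0,0,0],"yaw":0},{"slide":[0,0,0],"yaw":0},{"slide":[0,0,0],"yaw":0},{"slide":[0,0,0],"yaw":0},{"slide":[0,0,0],"yaw":0}]' 255 20 && python3 -m inch '[{"slide":[0.0045,0.002,0],"yaw":0},{"slide":[0.0095,0.005,0],"yaw":0},{"slide":[0.0135,0.009,0],"yaw":0},{"slide":[0.0165,0.0135,0],"yaw":0},{"slide":[0.0185,0.017,0],"yaw":0},{"slide":[0.0185,0.017,0],"yaw":0},{"slide":[0.0185,0.017,0],"yaw":0},{"slide":[0.0185,0.017,0],"yaw":0}]' && python3 -m inch '[{"slide":[0,0,0],"yaw":0},{"slide":[0,0,0],"yaw":0},{"slide":[0,0,0],"yaw":0},{"slide":[0,0,0.03],"yaw":0},{"slide":[0,0,0.06],"yaw":0},{"slide":[-0.04,0.01,0.09],"yaw":0},{"slide":[-0.06,0.03,0.12],"yaw":0},{"slide":[-0.06,0.06,0.15],"yaw":0},{"slide":[-0.06,0.08,0.18],"yaw":0},{"slide":[-0.06,0.08,0.18],"yaw":0},{"slide":[-0.06,0.08,0.18],"yaw":0}]' 120
cat > look2.py <<'E'
import sys
from h import *
a,b=camera("wrist"),camera("top")
A=cv2.resize(a["frame"][80:330,150:500],None,fx=2.2,fy=2.2,interpolation=cv2.INTER_CUBIC)[...,::-1]
cv2.imwrite(sys.argv[1],A); cv2.imwrite(sys.argv[1].replace(".png","t.png"),b["frame"][...,::-1]); print(get_obs()["position"])
for c in(a,b):
  f=c["frame"]
  for n,C in dict(L=(.4673,.1275),R=(.4643,-.0021)).items():
    q=proj(c,np.array([*C,.08])); print(n,"centre px",q.round(1))
    # expected top/base of peg at box angles
    k=(f.max(2)<75).astype(np.uint8); Y,X=np.mgrid[:400,:640]; 
    r=np.hypot(*(proj(c,np.array([C[0]+.05,C[1],.08]))-q)); k[np.hypot(X-q[0],Y-q[1])>r]=0
    for ce,s,m in blobs(k,8):
        p=ray(c,ce,.095); d=p[:2]-C; print("  dark",ce.round(1),s[4],"ang",np.degrees(np.arctan2(d[1],d[0])).round(1)+1.34,"r",np.hypot(*d).round(4))
E
python3 look2.py pics/w3.png
```

```text
clock: 6.25
position: [0.4747, -0.0305, 0.0961]
ee_rot: [0.01, 1.0, -0.0, -0.001]
ft_force: [0.2, 0.5, 0.2]
grip_width: 0.533
grasp_force: 0.0
clock: 6.92
position: [0.476, -0.0318, 0.0975]
ee_rot: [0.012, 1.0, 0.0, 0.001]
ft_force: [0.4, -2.5, 6.6]
grip_width: 0.151
grasp_force: 21.0
clock: 7.58
position: [0.4962, -0.0165, 0.0978]
ee_rot: [0.012, 1.0, -0.001, 0.003]
ft_force: [9.3, -7.5, -0.7]
grip_width: 0.148
grasp_force: 20.4
clock: 8.5
position: [0.4338, 0.0671, 0.278]
ee_rot: [0.01, 1.0, 0.001, 0.002]
ft_force: [-0.1, -0.4, -1.2]
grip_width: 0.528
grasp_force: 0.0
[0.43303197 0.06485459 0.27547676]
L centre px [370.5 203.4]
  dark [394.8 215.2] 178 ang 69.54 r 0.0291
  dark [367.1 236.4] 51 ang -7.16 r 0.0383
R centre px [266.6 203.1]
  dark [282.  170.3] 13 ang 152.64000000000001 r 0.0496
  dark [255.1 226.9] 183 ang -25.76 r 0.0287
  dark [277.2 235.4] 38 ang 20.74 r 0.0396
L centre px [286.2 249.8]
R centre px [337.6 249.5]
  dark [343.2 238. ] 19 ang -26.46 r 0.0311
  dark [338.3 260.2] 44 ang -177.96 r 0.027
```

View pics/w3.png

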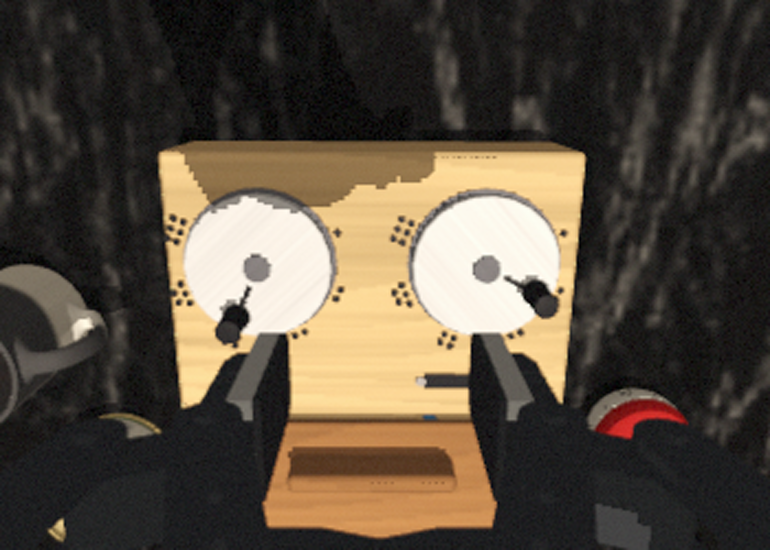

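Left peg at (540,297) in the crop is at about 69.5°, near 67.5° for 2. Right peg at (232,322) is at about -25.8°, near -22.5° for 4. I'll refine both with the peg's constraint of r = 32 mm.

Run:
```python
from h import *
c=camera("wrist"); f=c["frame"]
for n,C,ce in(("L",(.4673,.1275),(394.8,215.2)),("R",(.4643,-.0021),(255.1,226.9))):
    for z in(.085,.09,.0925,.1):
        d=ray(c,ce,z)[:2]-C; print(n,z,"ang",(np.degrees(np.arctan2(d[1],d[0]))+1.34).round(1),"r",np.hypot(*d).round(4))
    q=proj(c,np.array([*C,.08])); g=f.astype(int)
    # disc rim centre check
    w=((g.min(2)>130)&(g.max(2)-g.min(2)<30)).astype(np.uint8); Y,X=np.mgrid[:400,:640]; w[np.hypot(X-q[0],Y-q[1])>45]=0
    b=max(blobs(w,50),key=lambda t:t[1][4]); e=cv2.fitEllipse(cv2.convexHull(np.argwhere(b[2])[:,::-1].astype(np.float32))); print("rim",e[0],e[1],ray(c,e[0],.08),"exp",q)
    k=((g.max(2)<120)&(np.hypot(X-q[0],Y-q[1])>8)&(np.hypot(X-q[0],Y-q[1])<20)&(g.max(2)-g.min(2)<40)); P=np.argwhere(k)[:,::-1]
    D=np.array([ray(c,p,.08)[:2]-C for p in P]); m=D.mean(0) ; print("line",len(P),(np.degrees(np.arctan2(m[1],m[0]))+1.34).round(1),np.hypot(*m).round(4))
```

```text
L 0.085 ang 66.6 r 0.0289
L 0.09 ang 68.8 r 0.0269
L 0.0925 ang 70.1 r 0.026
L 0.1 ang 74.4 r 0.0232
rim (372.88507080078125, 201.5865020751953) (63.4769172668457, 69.4298095703125) [0.46275001 0.1271393  0.08      ] exp [373.07962882 205.09813377]
line 29 69.1 0.0203
R 0.085 ang -32.6 r 0.0321
R 0.09 ang -32.5 r 0.0297
R 0.0925 ang -32.5 r 0.0285
R 0.1 ang -32.4 r 0.025
rim (268.73480224609375, 201.948486328125) (62.26509094238281, 68.52455139160156) [ 0.46032864 -0.00160557  0.08      ] exp [268.57422471 205.02596104]
line 34 -27.8 0.0218
```

```bash
python3 -m inch '[{"slide":[0,0.03,0],"yaw":0},{"slide":[0,0.07,0],"yaw":0},{"slide":[0,0.11,0],"yaw":0},{"slide":[0,0.15,0],"yaw":0},{"slide":[0,0.19,0],"yaw":0},{"slide":[0,0.22,0],"yaw":0},{"slide":[0,0.24,0],"yaw":0},{"slide":[0,0.24,0],"yaw":0},{"slide":[0,0.24,0],"yaw":0}]'
python3 - <<'E'
from h import *
F=[camera("top") for _ in range(3)]; c=F[0]; f=np.mean([x["frame"] for x in F],0).astype(int)
Y,X=np.mgrid[:400,:640]
for n,C in dict(L=(.4673,.1275),R=(.4643,-.0021)).items():
    q=proj(c,np.array([*C,.08])); k=(f.max(2)<80)&(np.hypot(X-q[0],Y-q[1])<19)
    for ce,s,m in blobs(k,8):
        d=ray(c,ce,.1)[:2]-C; print(n,ce.round(1),s[4],"ang",(np.degrees(np.arctan2(d[1],d[0]))+1.34).round(1),"r",np.hypot(*d).round(4))
cv2.imwrite("pics/t4.png",cv2.resize(f[160:285,220:440,::-1].astype(np.uint8),None,fx=3.6,fy=3.6,interpolation=cv2.INTER_CUBIC))
E
```

```text
clock: 9.4
position: [0.4333, 0.3049, 0.2745]
ee_rot: [0.011, 1.0, -0.001, -0.001]
ft_force: [0.1, -0.7, -0.1]
grip_width: 0.529
grasp_force: 0.0
L [274.7 244.5] 24 ang 65.0 r 0.0293
R [343. 238.] 21 ang -25.6 r 0.0305
```

View pics/t4.png

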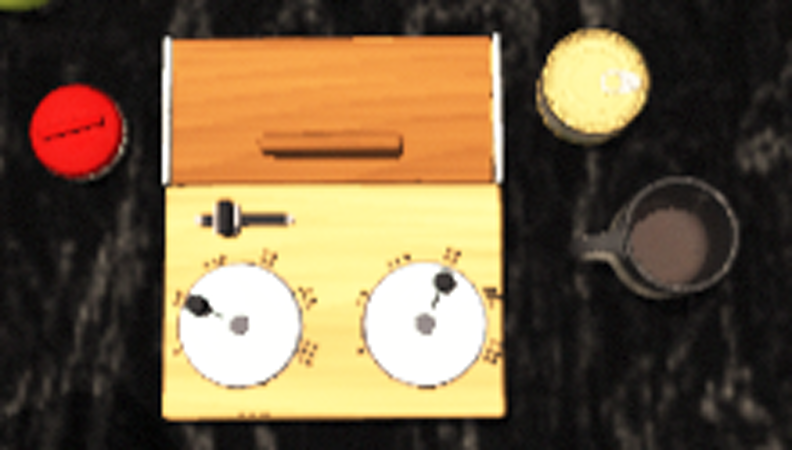

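The dials read 65° and -25.6°, within about 3° of codes 2 and 4, and in the picture each peg points at its number. Next I'll grip the latch tab and move it 24 mm to the right.

```bash
python3 -m inch '[{"slide":[0.02,-0.03,0],"yaw":0},{"slide":[0.04,-0.06,0],"yaw":0},{"slide":[0.06,-0.09,0],"yaw":0},{"slide":[0.08,-0.12,0],"yaw":0},{"slide":[0.10,-0.15,0],"yaw":0},{"slide":[0.109,-0.169,-0.01],"yaw":0},{"slide":[0.109,-0.169,-0.04],"yaw":0},{"slide":[0.109,-0.169,-0.08],"yaw":0},{"slide":[0.109,-0.169,-0.12],"yaw":0},{"slide":[0.109,-0.169,-0.15],"yaw":0},{"slide":[0.109,-0.169,-0.17],"yaw":0},{"slide":[0.109,-0.169,-0.18],"yaw":0},{"slide":[0.109,-0.169,-0.188],"yaw":0},{"slide":[0.109,-0.169,-0.188],"yaw":0},{"slide":[0.109,-0.169,-0.188],"yaw":0}]' && python3 -m inch '[{"slide":[0,0,0],"yaw":0},{"slide":[0,0,0],"yaw":0},{"slide":[0,0,0],"yaw":0},{"slide":[0,0,0],"yaw":0},{"slide":[0,0,0],"yaw":0},{"slide":[0,0,0],"yaw":0},{"slide":[0,0,0],"yaw":0},{"slide":[0,0,0],"yaw":0}]' 255 20
```

```text
clock: 10.8
position: [0.543, 0.1362, 0.0894]
ee_rot: [0.012, 1.0, 0.0, 0.001]
ft_force: [1.1, 0.6, 0.9]
grip_width: 0.527
grasp_force: 0.0
clock: 11.47
position: [0.543, 0.1357, 0.0895]
ee_rot: [0.012, 1.0, -0.0, 0.001]
ft_force: [-1.6, -3.0, 5.6]
grip_width: 0.109
grasp_force: 23.4
```

```bash
python3 -m inch '[{"slide":[0,-0.004,0],"yaw":0},{"slide":[0,-0.008,0],"yaw":0},{"slide":[0,-0.012,0],"yaw":0},{"slide":[-0.0005,-0.016,0],"yaw":0},{"slide":[-0.0005,-0.02,0],"yaw":0},{"slide":[-0.0005,-0.023,0],"yaw":0},{"slide":[-0.0005,-0.0255,0],"yaw":0},{"slide":[-0.0005,-0.0265,0],"yaw":0},{"slide":[-0.0005,-0.0265,0],"yaw":0},{"slide":[-0.0005,-0.0265,0],"yaw":0},{"slide":[-0.0005,-0.0265,0],"yaw":0},{"slide":[-0.0005,-0.0265,0],"yaw":0}]'
```

```text
clock: 12.47
position: [0.5424, 0.1115, 0.0894]
ee_rot: [0.011, 1.0, 0.001, 0.001]
ft_force: [-2.0, 5.9, 7.1]
grip_width: 0.11
grasp_force: 23.6
```

The latch moved 24 mm and then met its stop (force reversed to +5.9 N). I'll release it, lift, close the fingers and come down in front of the lid bar.

```bash
python3 -m inch '[{"slide":[0,0,0],"yaw":0},{"slide":[0,0,0],"yaw":0},{"slide":[0,0,0],"yaw":0},{"slide":[0,0,0.03],"yaw":0},{"slide":[0,0,0.06],"yaw":0},{"slide":[0,0,0.06],"yaw":0},{"slide":[0,0,0.06],"yaw":0}]' 120 && python3 -m inch '[{"slide":[0.01,-0.02,0.01],"yaw":0},{"slide":[0.022,-0.049,0.01],"yaw":0},{"slide":[0.022,-0.049,0.01],"yaw":0},{"slide":[0.022,-0.049,0.01],"yaw":0},{"slide":[0.022,-0.049,0.01],"yaw":0},{"slide":[0.022,-0.049,0.01],"yaw":0},{"slide":[0.022,-0.049,-0.02],"yaw":0},{"slide":[0.022,-0.049,-0.04],"yaw":0},{"slide":[0.022,-0.049,-0.048],"yaw":0},{"slide":[0.022,-0.049,-0.052],"yaw":0},{"slide":[0.022,-0.049,-0.052],"yaw":0},{"slide":[0.022,-0.049,-0.052],"yaw":0}]' 255
python3 - <<'E'
from h import *
a=camera("wrist")["frame"];b=camera("top")["frame"][150:290,200:440]
cv2.imwrite("pics/w5.png",cv2.vconcat([a[...,::-1],cv2.resize(b,(320,186))[...,::-1].copy() if 0 else cv2.copyMakeBorder(cv2.resize(b,(340,198)),0,0,150,150,0)[...,::-1]]))
E
```

```text
clock: 13.05
position: [0.5429, 0.1098, 0.1498]
ee_rot: [0.012, 1.0, 0.001, 0.001]
ft_force: [-0.5, -0.1, -0.7]
grip_width: 0.531
grasp_force: 0.0
clock: 14.05
position: [0.5644, 0.0612, 0.0972]
ee_rot: [0.011, 1.0, 0.0, 0.0]
ft_force: [-0.4, -1.1, 0.3]
grip_width: 0.004
grasp_force: 0.0
```

View pics/w5.png

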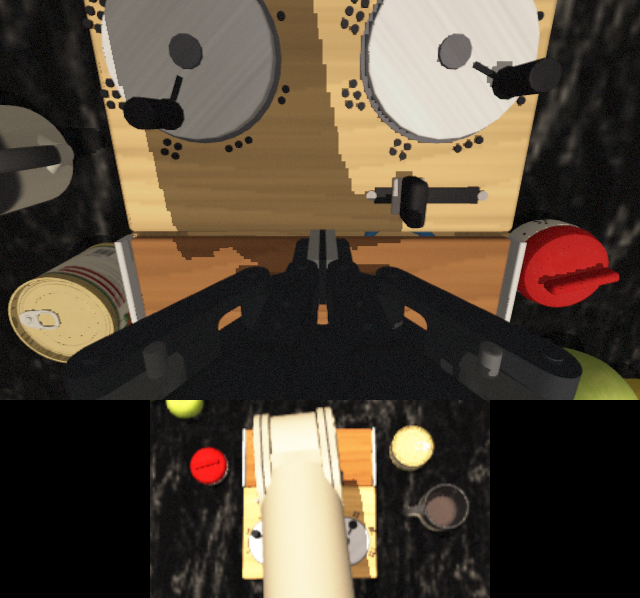

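The latch tab at (410,200) is now at the unlocked end, and the closed fingers stand in front of the lid bar. I'll push the lid now.

```bash
python3 -m inch '[{"slide":[0.005,0,0],"yaw":0},{"slide":[0.01,0,0],"yaw":0},{"slide":[0.015,0,0],"yaw":0},{"slide":[0.02,0,0],"yaw":0},{"slide":[0.026,0,0],"yaw":0},{"slide":[0.032,0,0],"yaw":0},{"slide":[0.038,-0.001,0],"yaw":0},{"slide":[0.044,-0.001,0],"yaw":0},{"slide":[0.05,-0.001,0],"yaw":0},{"slide":[0.056,-0.001,0],"yaw":0},{"slide":[0.062,-0.001,0],"yaw":0},{"slide":[0.067,-0.001,0],"yaw":0},{"slide":[0.071,-0.002,0],"yaw":0},{"slide":[0.074,-0.002,0],"yaw":0},{"slide":[0.077,-0.002,0],"yaw":0},{"slide":[0.08,-0.002,0],"yaw":0},{"slide":[0.082,-0.002,0],"yaw":0},{"slide":[0.082,-0.002,0],"yaw":0}]'
```

```text
clock: 15.65
position: [0.6439, 0.0588, 0.0961]
ee_rot: [0.011, 1.0, 0.0, -0.003]
ft_force: [-14.6, 0.2, 8.4]
grip_width: 0.003
grasp_force: 7.1
```

```bash
python3 -m inch '[{"slide":[0.002,0,0],"yaw":0},{"slide":[0.003,0,0],"yaw":0},{"slide":[0.003,0,0],"yaw":0},{"slide":[0.003,0,0],"yaw":0}]' && python3 -m inch '[{"slide":[-0.01,0,0],"yaw":0},{"slide":[-0.02,0,0.03],"yaw":0},{"slide":[-0.03,0,0.07],"yaw":0},{"slide":[-0.05,0,0.11],"yaw":0},{"slide":[-0.07,0.02,0.15],"yaw":0},{"slide":[-0.09,0.05,0.17],"yaw":0},{"slide":[-0.11,0.09,0.18],"yaw":0},{"slide":[-0.13,0.13,0.18],"yaw":0},{"slide":[-0.15,0.17,0.18],"yaw":0},{"slide":[-0.17,0.21,0.18],"yaw":0},{"slide":[-0.19,0.25,0.18],"yaw":0},{"slide":[-0.2,0.27,0.18],"yaw":0},{"slide":[-0.2,0.27,0.18],"yaw":0},{"slide":[-0.2,0.27,0.18],"yaw":0}]'
python3 - <<'E'
from h import *
c=camera("top"); f=c["frame"].astype(int)
Y,X=np.mgrid[:400,:640]
for n,C in dict(L=(.4673,.1275),R=(.4643,-.0021)).items():
    q=proj(c,np.array([*C,.08])); k=(f.max(2)<80)&(np.hypot(X-q[0],Y-q[1])<19)
    for ce,s,m in blobs(k,8):
        d=ray(c,ce,.1)[:2]-C; print(n,ce.round(1),s[4],"ang",(np.degrees(np.arctan2(d[1],d[0]))+1.34).round(1),"r",np.hypot(*d).round(4))
for n,b in dict(latch_open=(5,51,93),bar_open=(126,0,104),lid_far_open=(205,0,78)).items():
    t=np.radians(-1.34); p=np.array([.5358+(b[0]*np.cos(t)-b[1]*np.sin(t))/1e3,.0611+(b[0]*np.sin(t)+b[1]*np.cos(t))/1e3,b[2]/1e3]); q=proj(c,p); print(n,q.round(1),((q-[220,130])*3.4).round())
cv2.imwrite("pics/t6.png",cv2.resize(f[130:285,220:440,::-1].astype(np.uint8),None,fx=3.4,fy=3.4,interpolation=cv2.INTER_CUBIC))
E
```

```text
clock: 15.98
position: [0.6441, 0.0589, 0.096]
ee_rot: [0.011, 1.0, 0.0, -0.006]
ft_force: [-29.7, -0.6, 18.5]
grip_width: -0.0
grasp_force: 15.1
clock: 17.15
position: [0.4471, 0.3323, 0.2765]
ee_rot: [0.008, 1.0, 0.001, 0.0]
ft_force: [0.9, -0.6, -0.1]
grip_width: -0.001
grasp_force: 0.0
L [274.7 244.5] 24 ang 65.0 r 0.0293
R [343. 238.] 21 ang -25.6 r 0.0305
latch_open [291.3 219.6] [242. 305.]
bar_open [311.3 171.3] [310. 140.]
lid_far_open [311.6 143.8] [312.  47.]
```

View pics/t6.png

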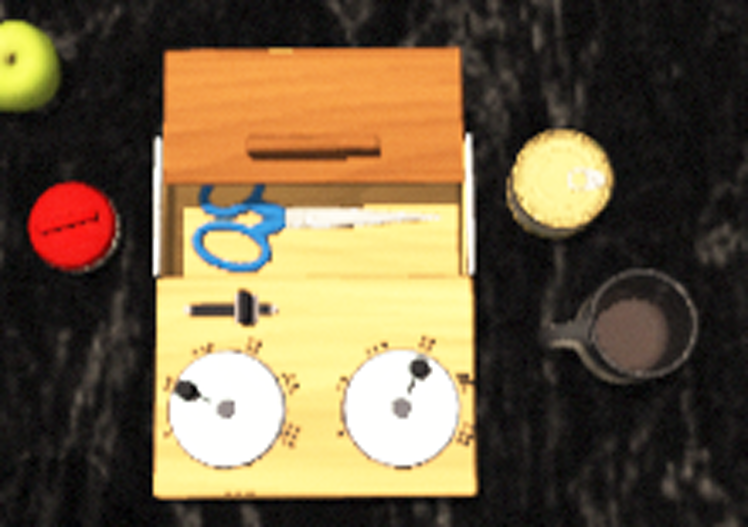

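The lid is fully back, with its far edge at row 47 as expected and a hard stop felt. The latch is at (243,307) against an expected (242,305), the scissors are exposed, and the dials, mug, tin and timer have not moved.

```bash
python3 -c "
from workcell import *
print(hand_in())"
```

```text
the job is handed in; nothing more can be done
None
```

The job is handed in: the dials are at 2 and 4 (within about 3°), the latch is fully across, the lid is fully back with the scissors exposed, and the mug, timer and tin stayed where they stood.

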